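# Slide the notebook out over the worktop's edge

### The arm

A 6-joint arm with a two-finger parallel gripper is mounted at the origin on a cart in front of the work surface, level with it; the furniture and walls round the work are solid. World frame = base frame: x ahead of the robot, y to its left, z up, the work surface at z = 0. Lengths are in mm, angles in rad, forces in N, time in s.
With the tool pointing down it reaches from about 350 to 850 mm from the base axis. Payload 8.1 kg.
Tool frame: the origin (TCP) lies midway between the tips of the shut fingers; the grasp point (between the pads) lies 19 mm behind it; z points along the fingers, y is the line along which they close (so a half turn about z gives the same grasp; the last joint's range is limited). The gripper opens to 93 mm and grips with 3 to 60 N. Pads are 15 mm wide; open, the fingers measure 128 mm over their backs; the gripper's body (75 mm by 188 mm) begins 65 mm behind the grasp point.
Start: joints at [-1.233, 0.13, 1.488, -0, 1.523, -0.085], TCP at [246.209, -547.162, 218.635] pointing down, gripper open.
Joint ranges: [-2.96, 2.96], [-0.89, 2.26], [0.02, 2.5], [-1.34, 4.48], [0, 2.73], [-2.66, 2.66]. Speed limits (rad/s): [2.39, 2.39, 2.79, 3.14, 3.14, 3.14].

### API

Orientations are given as a unit quaternion [w, x, y, z].
In Python, from station import bot gives the robot as it stands.
- The arm moves only by the tool servo_tool, never from a script. Its argument "commands" is one flat list of numbers, 6 for each row, row after row: the shift along the tool's x, y, z in cm, then the turn, a rotation vector about the tool's x, y, z in rad. A call has exactly 10 rows; each row is the pose to reach, as a shift and turn from the pose commanded when the call began, along the tool's axes at that moment; what a row does not reach only later rows make up. A row lasts 1/8 s, in which the tool goes at most 62.5 mm and 10.7 degrees, less where a joint would pass 70% of its speed; a pose out of reach is approached as far as the arm can. A call with a gripper value outside its range is refused whole. "claw" is the opening, from 0 (shut) to 1 (fully open), set as the call begins (left out, the last holds). The fingers move at their own pace and stop on an object; the grip force is fixed at half the most. Time passes only in rows, so rows that repeat a pose let the fingers close, or fill a call up. It gives the time, the measured TCP pose, the force, the opening and the grip force at its end, in the units of the state.
- bot.get_obs(): the state, without advancing time (a new reading comes with each control period).
- bot.read_camera(name): name is "scene" or "top"; returns a dict with "color" (384x512x3 uint8, blue, green, red), "fx", "fy", "cx", "cy" (pixels), "k1" (the pictures are not rectified: a ray, as slopes to the right and down, at radius r is drawn at 1 + k1 r^2 times it, then the intrinsics apply), "R" (3x3) and "t" (3): a world point X has camera coordinates R X + t. Camera axes: x right, y down, z forward; pixel columns grow to the right and rows downward; lengths in mm; the calibration is good to about 2 mm. A picture is of the moment at which its call begins. There is no depth.
- bot.job_done(): hands the job in; it is judged then, once.
The state is a dict: "time_s": time; "q": joint angles; "joint_velocities": joint speeds; "joint_efforts": joint torques, N m; "position": TCP position; "tool_rot": TCP orientation; "force": force on the tool from outside, world axes, zero at the start; "torque": the same for the moment, N m; "opening": finger opening in mm; "gripper_force": force on a finger pad.
Only numpy, scipy, OpenCV 4.12 (cv2) and the standard library are available. Lean on these libraries where they do the work, as an engineer would, in place of code of your own. Each camera call takes 0.05 s, during which the arm holds its last target. There are 200 camera calls.

### The job

The notebook lies too flat to be picked up, so push it with the fingertips toward the robot until its near end sticks out over the front edge of the worktop just as far as the chopping board beside it does, and leave it lying flat and square to the edge. Only push or slide it, gently: do not pinch it or lift it off the worktop, and do not move the board or the other things standing about.

Things in the scene. Friction and masses are not known exactly. Their poses are not given: they have to be found in the camera images.
- pad: Thin dark blue notebook lying flat, 140 x 94 mm, 11 mm thick (14 mm at the wire spiral along its +y side), about 0.1 kg, loose. Origin: centre of its underside. Its x axis runs along the 140 mm length, away from the robot; z up; it starts turned up to 0.55 rad either way. The solid part spans x -69..69 mm, y -46..42 mm. It slides when its end is pushed.
- pad_front (a point): Middle of the notebook's short end nearest the robot, at its underside (70 mm from the origin along -x of the notebook).
- pad_rear (a point): Middle of the notebook's short end away from the robot, at its underside (70 mm from the origin along +x of the notebook).
- board: Wooden chopping board, 210 mm (x) by 300 mm (y), 22 mm thick, 0.9 kg, loose, lying square to the worktop on the robot's right, its near long side sticking out 10 to 45 mm over the worktop's front edge. Origin: centre of its underside; x points away from the robot, so its near side is at x = -105 mm. It must stay where it is.
- worktop_edge (a point): A point on the straight front edge of the worktop, at the height of its top. The edge runs along world y at this x; beyond it (smaller x) there is nothing below. Fixed.
- garlic: Garlic bulb, 60 mm wide, 59 mm high, standing on the board. Origin under its centre. Leave alone.
- pod: Small round coffee pod, 54 mm across, 12 mm high, lying on the board. Origin under its centre. Leave alone.
- tape: Roll of masking tape lying flat, 96 mm across, 25 mm high, on the worktop left of the notebook. Origin under its centre. Leave alone.
- tin: Small food tin with a paper label, 57 mm across, 72 mm high, standing left of and behind the notebook. Origin under its centre. Leave alone.
- picks: Clear jar of toothpicks with black cap, 41 mm across, 84 mm high, standing behind the board. Origin under its centre. Leave alone.

How it is judged:
By the outcome, as a careful person would: the job done as asked, in the order asked, and still so for the second after the job is handed in, with the robot touching nothing.
It also fails if it takes over 58 s, if anything falls off the work surface, if the arm or the gripper's body presses on something with over 40 N, if the wrist force passes 120 N, or if a joint passes its speed limit or range.

## Working session

There is one attempt and no reset: what is moved stays moved. The work goes in short steps, Python scripts to look and compute and a tool call to move; the robot and the scene stay as the last step left them, time stands still between calls to the robot, and variables do not carry over. Pictures are saved under pics/ and viewed, at most 10 in all, crops included, and the job is handed in when it is done.

Besides the shell and the picture viewer there is one more tool, called after "Call:" in YAML: its name, and indented under it one key for each argument. servo_tool: Moves the arm, as the interface text tells. Its arguments: {"type":"object","properties":{"commands":{"type":"array"},"claw":{"type":"number"}},"required":["commands"]}

```bash
mkdir -p pics; python3 - <<'E'
from station import bot
import cv2,numpy as np
o=bot.get_obs();print(o['time_s'],o['position'],o['tool_rot'],o['opening'])
for n in("scene","top"):
    c=bot.read_camera(n);cv2.imwrite(f"pics/{n}0.png",cv2.resize(c["color"],(800,600)))
    cv2.imwrite(f"{n}0_raw.png",c["color"])
    print(n,[round(c[k],4) for k in("fx","fy","cx","cy","k1")],np.round(c["R"],3).tolist(),c["t"])
    print("pos",-np.array(c["R"]).T@c["t"])
E
```

```text
0.0 [ 246.05043834 -546.61248346  217.59688792] [-9.07100942e-04  9.77737597e-01  2.09829355e-01 -1.01798925e-04] 93.0535253872075
scene [365.6495, 365.6495, 251.7866, 187.9401, -0.098] [[-0.547, -0.837, 0.011], [-0.603, 0.384, -0.699], [0.581, -0.389, -0.715]] [367.03802108 271.20351329 769.20994807]
pos [-83.08157757 502.25892595 735.38127629]
top [352.4917, 352.4917, 250.7575, 186.8751, -0.0079] [[-0.004, -1.0, -0.013], [-0.991, 0.006, -0.13], [0.13, 0.012, -0.991]] [138.5747967  481.58877533 972.8715854 ]
pos [ 351.21160455  124.20545344 1028.9962384 ]
```

View pics/scene0.png

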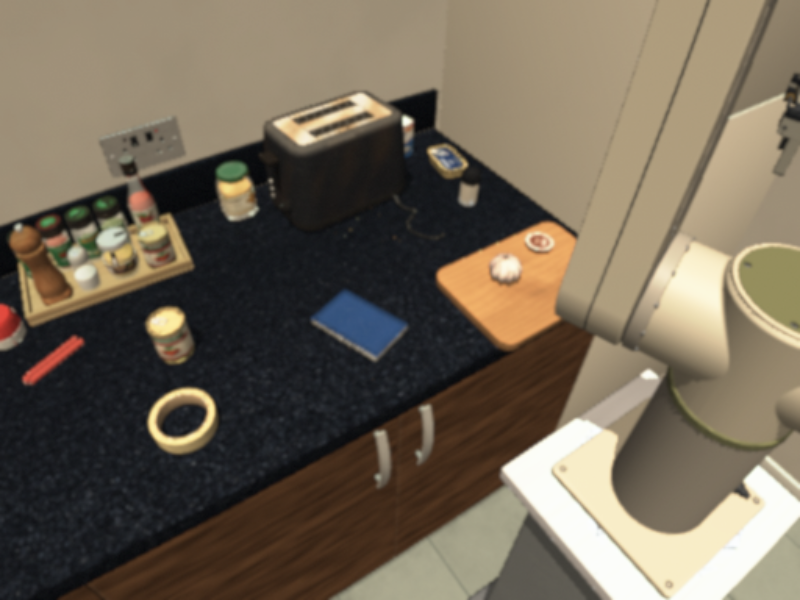

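View pics/top0.png

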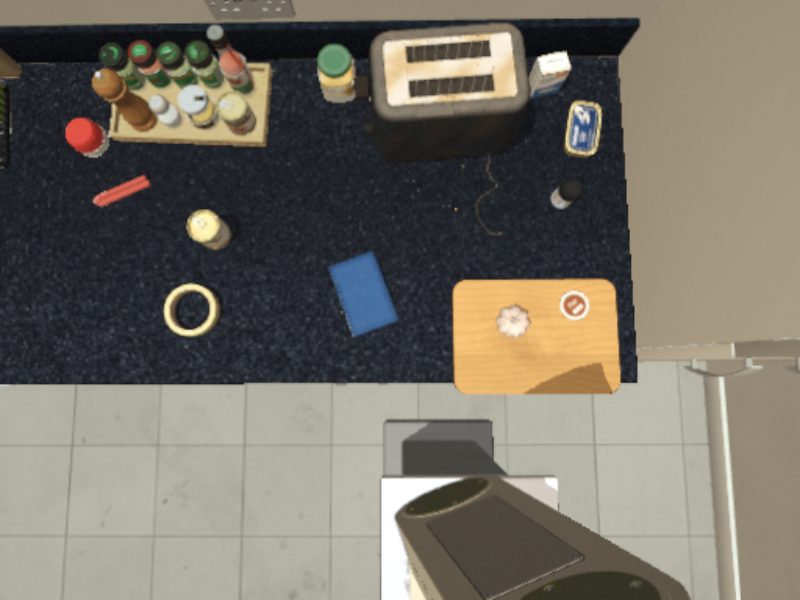

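The scene view shows the blue notebook at (358,323) and the board at the right. The top view shows notebook corners near (330,267), (373,252), (397,322), (354,336), the worktop edge at row ~382, and the board's near side at row ~393.

```bash
cat > h.py <<'E'
import cv2,numpy as np
def ground(c,px,z):
    """raw pixels (N,2) -> world points at height z"""
    px=np.atleast_2d(np.asarray(px,float))
    d=(px-[c["cx"],c["cy"]])/[c["fx"],c["fy"]]; u=d.copy()
    for _ in range(20): u=d/(1+c["k1"]*(u**2).sum(1,keepdims=True))
    R=np.array(c["R"]);C=-R.T@np.array(c["t"])
    v=np.c_[u,np.ones(len(u))]@R
    return C+v*((z-C[2])/v[:,2])[:,None]
def project(c,X):
    p=np.atleast_2d(X)@np.array(c["R"]).T+c["t"];u=p[:,:2]/p[:,2:]
    return u*(1+c["k1"]*(u**2).sum(1,keepdims=True))*[c["fx"],c["fy"]]+[c["cx"],c["cy"]]
def blob(mask):
    n,l,s,_=cv2.connectedComponentsWithStats(mask.astype(np.uint8));i=1+np.argmax(s[1:,4])
    return (l==i).astype(np.uint8)
def padmask(im):
    h=cv2.cvtColor(im,cv2.COLOR_BGR2HSV)
    return blob((h[...,0]>100)&(h[...,0]<122)&(h[...,1]>120)&(h[...,2]>75))
def rect(c,mask,z):
    k=max(cv2.findContours(mask,cv2.RETR_EXTERNAL,cv2.CHAIN_APPROX_NONE)[0],key=len)[:,0]
    w=ground(c,k,z)[:,:2].astype(np.float32)
    return cv2.minAreaRect(w),cv2.boxPoints(cv2.minAreaRect(w))
def rowedge(c,u0,u1,v0,v1,z,step=None):
    """strongest horizontal edge (subpixel) in each column -> world x at height z"""
    g=cv2.cvtColor(c["color"],cv2.COLOR_BGR2LAB).astype(float)
    d=np.linalg.norm(np.roll(g,-1,0)-np.roll(g,1,0),axis=2)
    out=[]
    for u in range(u0,u1):
        s=d[v0:v1,u];j=np.clip(np.argmax(s),1,len(s)-2);a,b,e=s[j-1:j+2]
        out.append((u,v0+j+.5*(a-e)/(a-2*b+e)))
    return ground(c,out,z)
E
python3 - <<'E'
from station import bot
from h import *
np.set_printoptions(precision=1,suppress=True)
for n in("top","scene"):
    c=bot.read_camera(n);m=padmask(c["color"]);
    print(n,m.sum(),*rect(c,m,11),sep="\n")
    if n=="top":
        ct=c
        e=rowedge(c,170,285,236,252,0);print("edge x",np.median(e[:,0]),np.polyfit(e[:,1],e[:,0],1))
        b=rowedge(c,300,335,246,258,22);print("board top front x",np.median(b[:,0]),np.polyfit(b[:,1],b[:,0],1),b[[0,-1],1])
        h=cv2.cvtColor(c["color"],cv2.COLOR_BGR2HSV)
        bm=blob((h[...,0]>8)&(h[...,0]<20)&(h[...,1]>100)&(h[...,2]>90)&(np.arange(512)[None]>270)&(np.arange(384)[:,None]<260))
        print("board",*rect(c,bm,22),sep="\n")
    else:
        print("front corners scene: board near corner",ground(c,[(510*.64,347*.64)],22))
        print("tin",ground(c,[(178*.64,355*.64)],0),"tape",ground(c,[(183*.64,420*.64)],25))
print("top tape",ground(ct,[(192*.64,310*.64)],25),"tin",ground(ct,[(205*.64,222*.64)],72))
E
```

```text
top
1468
((483.6439208984375, 191.01321411132812), (141.78721618652344, 90.56299591064453), 20.609739303588867)
[[401.3 208.4]
 [433.2 123.7]
 [565.9 173.6]
 [534.1 258.4]]
edge x 318.592058791898 [  0.  317.8]
board top front x 298.69704628039676 [  0.  298.8] [ -1.2 -96.6]
board
((404.23870849609375, -123.84159851074219), (301.76959228515625, 207.35189819335938), 89.76939392089844)
[[ 300.  -274.3]
 [ 507.3 -275.1]
 [ 508.5   26.6]
 [ 301.2   27.5]]
scene
1210
((486.9874572753906, 191.39633178710938), (136.08514404296875, 84.06941223144531), 20.454435348510742)
[[408.5 207. ]
 [437.9 128.2]
 [565.4 175.8]
 [536.1 254.6]]
front corners scene: board near corner [[295.3  21.4  22. ]]
tin [[587.2 478.    0. ]] tape [[444.2 512.   25. ]]
top tape [[451.8 504.4  25. ]] tin [[605.4 470.1  72. ]]
```

The notebook is at about (484,191), turned +0.36 rad. The worktop edge is at x≈318.6 and the board front at x≈298.7, an overhang of about 20 mm. I'll move over the board at height, staying clear of the right wall, to behind the notebook.

Call:
servo_tool:
  commands: [2,-4.5,0,0,0,0,4,-9,0,0,0,0,6.1,-13.5,0,0,0,0,8.1,-18,0,0,0,0,10.1,-22.5,0,0,0,0,14,-24.8,0,0,0,0,18,-27.2,0,0,0,0,21.9,-29.5,0,0,0,0,25.8,-31.9,0,0,0,0,29.8,-34.5,0,0,0,0]
  claw: 0.45

```text
time_s: 1.45
position: [377.0, -108.9, 218.7]
tool_rot: [0.0, 0.978, 0.21, 0.0]
force: [-0.3, -0.4, 0.1]
opening: 41.8
gripper_force: 0.0
```

Call:
servo_tool:
  commands: [4,-2.6,0,0,0,0,8,-5.2,0,0,0,0,12,-7.7,0,0,0,0,16,-10.3,0,0,0,0,20,-13.3,0,0,0,0,24,-16.4,0,0,0,0.03,27.9,-19.4,0,0,0,0.06,31.9,-22.4,4,0,0,0.06,31.9,-22.4,9,0,0,0.06,31.9,-22.4,12,0,0,0.06]

```text
time_s: 2.7
position: [573.6, 225.2, 94.8]
tool_rot: [0.0, 0.983, 0.181, -0.002]
force: [-0.4, -1.1, -0.3]
opening: 41.8
gripper_force: 0.0
```

Call:
servo_tool:
  commands: [0,0,2,0,0,0,0,0,4,0,0,0,0,0,6,0,0,0,0,0,7,0,0,0,0,0,8,0,0,0,0,0,8,0,0,0,0,0,8,0,0,0,0,0,8,0,0,0,0,0,8,0,0,0,0,0,8,0,0,0]

```text
time_s: 3.95
position: [575.5, 224.9, 18.9]
tool_rot: [-0.0, 0.984, 0.18, 0.0]
force: [-0.3, -0.3, 0.4]
opening: 41.8
gripper_force: 0.0
```

```bash
python3 - <<'E'
from station import bot
from h import *
np.set_printoptions(precision=1,suppress=True)
o=bot.get_obs();print(o['position'],o['tool_rot'],o['force'],2*np.arctan2(o['tool_rot'][2],o['tool_rot'][1]))
c=bot.read_camera("top");s=bot.read_camera("scene")
print(rect(c,padmask(c["color"]),11))
def crop(c):
    u,v=np.clip(project(c,[540,210,10])[0].astype(int),[75,65],[437,319]);return cv2.resize(c["color"][v-65:v+65,u-75:u+75],None,fx=2.6,fy=2.6,interpolation=cv2.INTER_CUBIC)
cv2.imwrite("pics/a.png",np.hstack([crop(c),crop(s)]))
E
```

```text
[575.5 224.9  18.9] [-0.   1.   0.2  0. ] [-0.3 -0.3  0.4] 0.36280204085496465
(((529.614013671875, 208.56683349609375), (43.40876007080078, 89.77136993408203), 18.41292381286621), array([[494.8, 244.3],
       [523.2, 159.1],
       [564.4, 172.8],
       [536. , 258. ]], dtype=float32))
```

View pics/a.png

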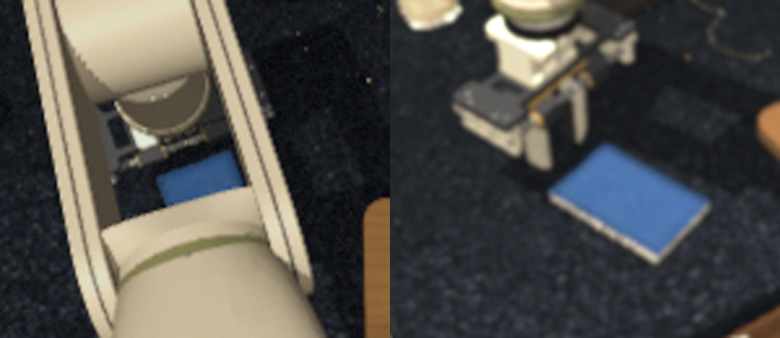

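Scene view: fingers just behind the notebook's rear end, square to it. Next: plan the push along a curve that straightens the notebook, then goes straight.

```bash
python3 - <<'E'
import numpy as np
np.set_printoptions(precision=2,suppress=True,linewidth=150)
th0=.3628
def R(t): return np.array([[np.cos(t),-np.sin(t)],[np.sin(t),np.cos(t)]])
P=[];com=np.array([484.,191.]);t=th0
for d in(93,88,83,79): P.append([*(com+R(t)@[d,-1]),t])
n=16;ds=75/n
for i in range(n):
    tm=t-th0/n/2;com=com-ds*np.array([np.cos(tm),np.sin(tm)]);t-=th0/n
    P.append([*(com+R(t)@[77.5,-1]),t])
P=np.array(P);cur=np.array([575.5,224.9,th0])
for k in(0,10):
    for p in P[k:k+10]:
        d=R(cur[2]).T@(p-cur)[:2];print(np.round([d[0]/10,-d[1]/10,cur[2]-p[2]],2))
    cur=P[k+9];print(cur,com)
E
```

```text
[-0.46  0.02  0.  ]
[-0.96  0.02  0.  ]
[-1.46  0.02  0.  ]
[-1.86  0.02  0.  ]
[-2.48  0.19  0.02]
[-2.96  0.35  0.05]
[-3.44  0.5   0.07]
[-3.92  0.64  0.09]
[-4.41  0.77  0.11]
[-4.9   0.88  0.14]
[532.85 199.28   0.23] [410.63 177.54]
[-0.47  0.17  0.02]
[-0.95  0.33  0.05]
[-1.43  0.48  0.07]
[-1.91  0.62  0.09]
[-2.4   0.74  0.11]
[-2.89  0.86  0.14]
[-3.38  0.96  0.16]
[-3.87  1.06  0.18]
[-4.37  1.14  0.2 ]
[-4.87  1.21  0.23]
[488.13 176.54   0.  ] [410.63 177.54]
```

Call:
servo_tool:
  commands: [0,0,0.4,0,0,0,0,0,0.8,0,0,0,0,0,1.2,0,0,0,0,0,1.35,0,0,0,0,0,1.35,0,0,0,0,0,1.35,0,0,0,0,0,1.35,0,0,0,0,0,1.35,0,0,0,0,0,1.35,0,0,0,0,0,1.35,0,0,0]

```text
time_s: 5.3
position: [575.4, 224.9, 5.2]
tool_rot: [-0.0, 0.984, 0.18, 0.0]
force: [0.5, -0.8, -0.9]
opening: 41.9
gripper_force: 0.0
```

Call:
servo_tool:
  commands: [-0.46,0.02,0,0,0,0,-0.96,0.02,0,0,0,0,-1.46,0.02,0,0,0,0,-1.86,0.02,0,0,0,0,-2.48,0.19,0,0,0,0.02,-2.96,0.35,0,0,0,0.05,-3.44,0.5,0,0,0,0.07,-3.92,0.64,0,0,0,0.09,-4.41,0.77,0,0,0,0.11,-4.9,0.88,0,0,0,0.14]

```text
time_s: 6.55
position: [532.6, 199.1, 5.2]
tool_rot: [0.0, 0.994, 0.11, 0.0]
force: [1.1, -0.8, 0.1]
opening: 42.1
gripper_force: 0.4
```

```bash
cat > see.py <<'E'
from station import bot
from h import *
np.set_printoptions(precision=1,suppress=True)
o=bot.get_obs();print(o['time_s'],o['position'],o['force'],2*np.arctan2(o['tool_rot'][2],o['tool_rot'][1]))
for n in("scene","top"):
    c=bot.read_camera(n);print(n,*rect(c,padmask(c["color"]),11),sep="\n")
E
python3 see.py
```

```text
6.55 [532.6 199.1   5.2] [ 1.1 -0.8  0.1] 0.2209719015176994
scene
((457.3069152832031, 181.042236328125), (133.52908325195312, 85.3436050415039), 12.566668510437012)
[[382.9 208.2]
 [401.4 124.9]
 [531.8 153.9]
 [513.2 237.2]]
top
((472.46826171875, 186.60072326660156), (86.73262023925781, 89.37831115722656), 12.95425796508789)
[[420.2 220.4]
 [440.2 133.3]
 [524.7 152.8]
 [504.7 239.9]]
```

The notebook follows as planned (yaw 0.22). Continuing.

Call:
servo_tool:
  commands: [-0.47,0.17,0,0,0,0.02,-0.95,0.33,0,0,0,0.05,-1.43,0.48,0,0,0,0.07,-1.91,0.62,0,0,0,0.09,-2.4,0.74,0,0,0,0.11,-2.89,0.86,0,0,0,0.14,-3.38,0.96,0,0,0,0.16,-3.87,1.06,0,0,0,0.18,-4.37,1.14,0,0,0,0.2,-4.87,1.21,0,0,0,0.22]

```text
time_s: 7.9
position: [487.6, 176.6, 5.1]
tool_rot: [0.0, 1.0, 0.001, 0.0]
force: [1.0, -1.3, 1.2]
opening: 41.8
gripper_force: 0.5
```

```bash
python3 see.py
```

```text
7.9 [487.6 176.6   5.1] [ 1.  -1.3  1.2] 0.0014674489057681366
scene
((410.42303466796875, 175.12486267089844), (134.25779724121094, 85.97856140136719), 0.054769907146692276)
[[343.3 218. ]
 [343.3 132.1]
 [477.6 132.2]
 [477.5 218.2]]
top
((401.0766906738281, 177.97547912597656), (89.34513092041016, 126.65744018554688), 89.75051879882812)
[[337.6 133.6]
 [464.2 133. ]
 [464.6 222.4]
 [337.9 222.9]]
```

Square already. The front is at ~336, so I'll push straight 30 mm, then measure precisely.

Call:
servo_tool:
  commands: [-0.4,0,0,0,0,0,-0.8,0,0,0,0,0,-1.2,0,0,0,0,0,-1.6,0,0,0,0,0,-2,0,0,0,0,0,-2.4,0,0,0,0,0,-2.7,0,0,0,0,0,-2.9,0,0,0,0,0,-3,0,0,0,0,0,-3,0,0,0,0,0]

```text
time_s: 9.25
position: [457.8, 176.6, 5.1]
tool_rot: [0.0, 1.0, 0.001, -0.0]
force: [0.4, 0.2, -0.4]
opening: 41.7
gripper_force: 0.0
```

Call:
servo_tool:
  commands: [1,0,0,0,0,0,2,0,0,0,0,0,3,0,-2,0,0,0,5,0,-4,0,0,0,8,0,-6,0,0,0,12,0,-8,0,0,0,16,0,-10,0,0,0,20,0,-10,0,0,0,20,0,-10,0,0,0,20,0,-10,0,0,0]

```text
time_s: 10.5
position: [657.5, 177.0, 104.2]
tool_rot: [0.0, 1.0, 0.001, -0.001]
force: [-0.3, 0.3, -0.1]
opening: 42.1
gripper_force: 0.0
```

```bash
python3 see.py; python3 - <<'E'
from station import bot
from h import *
np.set_printoptions(precision=2,suppress=True)
T=bot.read_camera("top");S=bot.read_camera("scene")
for n,c in(("t",T),("s",S)): cv2.imwrite(n+"1.png",c["color"])
def crop(c,X):
    u,v=np.clip(project(c,X)[0].astype(int),[75,65],[437,319]);return cv2.resize(c["color"][v-65:v+65,u-75:u+75],None,fx=2.6,fy=2.6,interpolation=cv2.INTER_CUBIC)
cv2.imwrite("pics/b.png",np.hstack([crop(T,[340,90,10]),crop(S,[350,110,10])]))
E
```

```text
10.5 [657.5 177.  104.2] [-0.3  0.3 -0.1] 0.002576367345295657
scene
((381.06390380859375, 175.22703552246094), (136.529541015625, 85.57154083251953), 0.5000138282775879)
[[312.4 217.4]
 [313.2 131.8]
 [449.7 133. ]
 [449.  218.6]]
top
((816.070556640625, -236.41732788085938), (39.236488342285156, 45.35484313964844), 86.94701385498047)
[[ 792.4 -254.8]
 [ 837.7 -257.2]
 [ 839.8 -218. ]
 [ 794.5 -215.6]]
```

View pics/b.png

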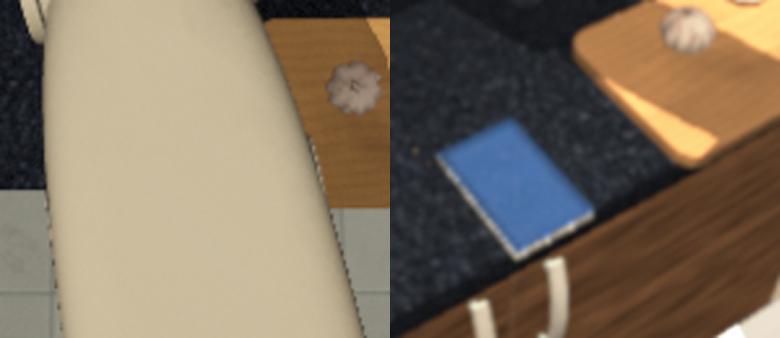

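Scene view: the notebook is square with its front slightly over the edge. The arm hides it in the top view, so I'll swing aside for a clean measurement.

Call:
servo_tool:
  commands: [0,1,-5,0,0,0,-1,5,-9,0,0,0,-2,10,-12,0,0,0,-3,15,-12,0,0,0,-4,20,-12,0,0,0,-5,25,-12,0,0,0,-6,30,-12,0,0,0,-8,34,-12,0,0,0,-8,36,-12,0,0,0,-8,36,-12,0,0,0]

```text
time_s: 11.95
position: [579.0, -183.7, 225.4]
tool_rot: [0.0, 1.0, 0.001, 0.0]
force: [0.3, 1.2, -0.7]
opening: 42.2
gripper_force: 0.0
```

```bash
python3 see.py; python3 - <<'E'
from station import bot
from h import *
np.set_printoptions(precision=4,suppress=True)
T=bot.read_camera("top");S=bot.read_camera("scene")
import pickle;pickle.dump((T,S),open("m2.pkl","wb"))
cv2.imwrite("pics/c.png",np.vstack([cv2.resize(T["color"][170:270,170:340],None,fx=4,fy=3,interpolation=cv2.INTER_CUBIC),cv2.resize(S["color"][170:270,170:340],None,fx=4,fy=3,interpolation=cv2.INTER_CUBIC)]))
v0=int(project(T,[307,177,11])[0][1])
u=[int(project(T,[307,y,11])[0][0]) for y in(210,140)];print(u,v0)
e=rowedge(T,u[0],u[1],v0-9,v0+9,11);print("pad front",np.median(e[:,0]),np.polyfit(e[:,1],e[:,0],1),e[:,0])
E
```

```text
11.95 [ 579.  -183.7  225.4] [ 0.3  1.2 -0.7] 0.0010555172858875727
scene
((380.32061767578125, 176.16383361816406), (134.99644470214844, 85.81829071044922), 0.943397581577301)
[[312.1 218. ]
 [313.5 132.1]
 [448.5 134.4]
 [447.1 220.2]]
top
((378.6808776855469, 176.18544006347656), (137.41229248046875, 87.05905151367188), 0.3785304129123688)
[[309.7 219.3]
 [310.3 132.2]
 [447.7 133.1]
 [447.1 220.2]]
[225, 249] 248
pad front 310.25648015976446 [  0.0036 309.6233] [310.4156 310.3864 310.3488 310.3994 310.3611 310.2669 310.2359 310.2924
 310.2855 310.2918 310.2978 310.2451 310.365  310.3447 310.2461 310.176
 310.2427 310.1495 310.1856 310.155  310.243  310.2257 310.1432 310.0964]
```

View pics/c.png

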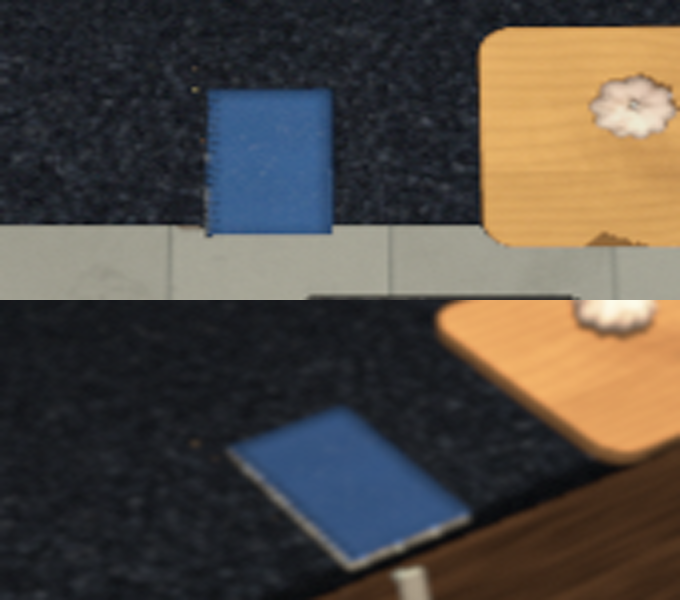

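```bash
python3 - <<'E'
import pickle
from h import *
T,S=pickle.load(open("m2.pkl","rb"))
def m(x,ys,z,w=6):
    p=[project(T,[x,y,z])[0] for y in ys];v=int(round((p[0][1]+p[1][1])/2))
    e=rowedge(T,int(p[0][0]),int(p[1][0]),v-w,v+w+1,z);q=np.polyfit(e[:,1],e[:,0],1)
    print(x,"med",np.median(e[:,0]).round(2),"sd",e[:,0].std().round(2),"slope",q[0].round(4))
m(310,(210,140),11,4);m(449,(210,140),11)
m(299,(0,-70),22,4);m(508,(0,-70),22);m(508,(0,-240),22)
m(318,(400,240),0,4);m(318,(130,60),0,4)
E
```

```text
310 med 310.26 sd 0.09 slope 0.0036
449 med 447.81 sd 0.4 slope 0.0045
299 med 298.8 sd 1.03 slope -0.0158
508 med 506.61 sd 0.15 slope 0.0057
508 med 506.77 sd 0.39 slope -0.0036
318 med 319.07 sd 0.24 slope 0.0042
318 med 318.3 sd 0.1 slope 0.0033
```

Call:
servo_tool:
  commands: [2,-5,0,0,0,0,3,-10,0,0,0,0,4,-15,0,0,0,0,5,-20,0,0,0,0,6,-25,0,0,0,0,6,-30,3,0,0,0,3,-34,8,0,0,0,0,-36,12,0,0,0,-5,-36,14,0,0,0,-8,-36,16,0,0,0]

```text
time_s: 13.4
position: [494.7, 178.4, 63.4]
tool_rot: [0.0, 1.0, 0.003, -0.001]
force: [0.2, -0.1, -0.0]
opening: 41.8
gripper_force: 0.0
```

Call:
servo_tool:
  commands: [-1,0,2,0,0,0,-2,0,4,0,0,0,-2,0,5,0,0,0,-2,0,6,0,0,0,-2,0,6,0,0,0,-2,0,6,0,0,0,-2,0,6,0,0,0,-2.5,0,6,0,0,0,-3,0,6,0,0,0,-3,0,6,0,0,0]

```text
time_s: 14.65
position: [467.3, 176.7, 5.1]
tool_rot: [0.0, 1.0, 0.001, -0.0]
force: [0.6, -0.1, 0.6]
opening: 41.6
gripper_force: 0.0
```

```bash
python3 see.py
```

```text
14.65 [467.3 176.7   5.1] [ 0.6 -0.1  0.6] 0.002922285574152572
scene
((381.2051696777344, 175.13107299804688), (136.8149871826172, 85.81204223632812), 0.47258469462394714)
[[312.4 217.5]
 [313.2 131.7]
 [450.  132.8]
 [449.3 218.6]]
top
((375.29437255859375, 177.90951538085938), (88.98875427246094, 131.5701904296875), 89.75060272216797)
[[309.3 133.7]
 [440.9 133.1]
 [441.3 222.1]
 [309.7 222.7]]
```

Call:
servo_tool:
  commands: [-0.4,0,0,0,0,0,-0.8,0,0,0,0,0,-1.1,0,0,0,0,0,-1.4,0,0,0,0,0,-1.7,0,0,0,0,0,-1.9,0,0,0,0,0,-2.05,0,0,0,0,0,-2.14,0,0,0,0,0,-2.14,0,0,0,0,0,-2.14,0,0,0,0,0]

```text
time_s: 16.0
position: [446.5, 176.6, 5.1]
tool_rot: [0.0, 1.0, 0.001, -0.0]
force: [-0.2, 0.5, -0.2]
opening: 41.9
gripper_force: 0.0
```

Call:
servo_tool:
  commands: [1,0,0,0,0,0,2,0,0,0,0,0,3,0,-2,0,0,0,5,0,-5,0,0,0,8,0,-9,0,0,0,11,0,-13,0,0,0,13,0,-17,0,0,0,13,5,-21,0,0,0,13,10,-22,0,0,0,13,15,-22,0,0,0]

```text
time_s: 17.25
position: [578.5, 25.3, 227.1]
tool_rot: [0.0, 1.0, 0.002, 0.002]
force: [0.9, -0.1, -0.3]
opening: 42.0
gripper_force: 0.0
```

Call:
servo_tool:
  commands: [0,5,0,0,0,0,0,10,0,0,0,0,0,15,0,0,0,0,0,19,0,0,0,0,0,21,0,0,0,0,0,21,0,0,0,0,0,21,0,0,0,0,0,21,0,0,0,0,0,21,0,0,0,0,0,21,0,0,0,0]

```text
time_s: 18.5
position: [577.6, -182.4, 225.3]
tool_rot: [0.0, 1.0, 0.002, 0.0]
force: [-0.2, 0.1, 0.8]
opening: 41.8
gripper_force: 0.0
```

```bash
python3 see.py; python3 - <<'E'
from station import bot
from h import *
T=bot.read_camera("top");S=bot.read_camera("scene")
cv2.imwrite("pics/d.png",np.vstack([cv2.resize(T["color"][170:270,170:340],None,fx=4,fy=3,interpolation=cv2.INTER_CUBIC),cv2.resize(S["color"][170:270,170:340],None,fx=4,fy=3,interpolation=cv2.INTER_CUBIC)]))
def m(x,ys,z,w=6):
    p=[project(T,[x,y,z])[0] for y in ys];v=int(round((p[0][1]+p[1][1])/2))
    e=rowedge(T,int(p[0][0]),int(p[1][0]),v-w,v+w+1,z);q=np.polyfit(e[:,1],e[:,0],1)
    print(x,"med",np.median(e[:,0]).round(2),"sd",e[:,0].std().round(2),"slope",q[0].round(4))
m(299,(210,140),11,4);m(437,(210,140),11)
m(299,(0,-70),22,4);m(508,(0,-70),22);m(318,(400,240),0,4);m(318,(130,60),0,4)
E
```

```text
18.5 [ 577.6 -182.4  225.3] [-0.2  0.1  0.8] 0.0036154667565145224
scene
((368.8749084472656, 176.12583923339844), (135.2810516357422, 85.19058227539062), 0.4429645836353302)
[[300.9 218.2]
 [301.6 133. ]
 [436.8 134.1]
 [436.2 219.2]]
top
((368.2669372558594, 176.19674682617188), (139.17417907714844, 86.89897155761719), 0.377684086561203)
[[298.4 219.2]
 [299.  132.3]
 [438.1 133.2]
 [437.6 220.1]]
299 med 299.02 sd 0.1 slope 0.0021
437 med 437.59 sd 0.68 slope -0.027
299 med 298.84 sd 1.96 slope -0.0518
508 med 506.59 sd 0.12 slope 0.0037
318 med 319.07 sd 0.24 slope 0.0042
318 med 318.32 sd 0.11 slope 0.0044
```

View pics/d.png

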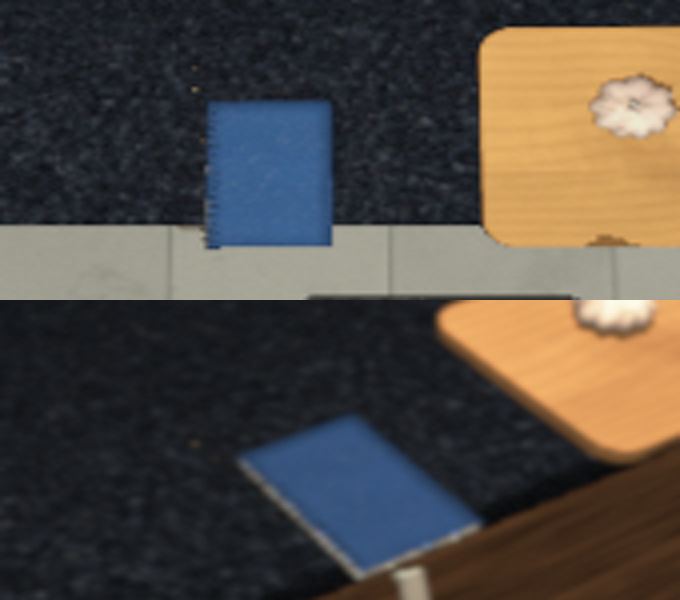

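The picture shows the notebook flat and square. Its front end (row ~246 of the top crop) is level with the board's near side, 299.0 against 298.8 mm. The board hasn't moved.

```bash
python3 -c "from station import bot;print(bot.job_done())"
```

```text
the job is handed in; nothing more can be done
None
```

The job is handed in: the notebook lies flat and square to the edge, sticking out about 20 mm, within about 1 mm of the board's overhang by camera measurement. It was only pushed, nothing else was touched, and it took about 19 s.

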